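# Sort the screw tins by weight

## Task

Two look-alike sealed screw tins stand on the carpenter's bench. Lift each one to feel whether it is full of screws or empty: stand full tins in the plywood carrying tray with the bar handles, empty ones in the plain steel pan (both may belong in the same one). Set each down upright, flat on the tray's floor, without dropping it.

Things in the scene. Friction and masses are not known exactly. Their poses are not given: they have to be found in the camera images.
- tin_a: one of two look-alike sealed bare-metal screw tins, 60 mm in diameter (lid 63 mm), 72 mm tall, standing upright on the bench. Either full of screws (0.48-0.68 kg in all) or empty (0.08-0.09 kg): unseen, and drawn by chance for each tin, whatever its name or place. The lid stays on. Clear by 20 mm all round. Origin: centre of its underside, z up its axis
- tin_b: one of two look-alike sealed bare-metal screw tins, 60 mm in diameter (lid 63 mm), 72 mm tall, standing upright on the bench. Either full of screws (0.48-0.68 kg in all) or empty (0.08-0.09 kg): unseen, and drawn by chance for each tin, whatever its name or place. The lid stays on. Clear by 20 mm all round. Origin: centre of its underside, z up its axis
- tote: carrying tray for FULL tins: plywood, fixed; inside 240 mm (its x) by 150 mm (y), floor 5 mm thick, side walls 30 mm high, end boards (at +x and -x) 52 mm high with a round bar handle outside each; overall 342 x 160 mm. Open on top, empty at first, room for two tins one behind the other along x. Origin: centre of its underside, z up
- pan: pan for EMPTY tins: plain bare steel tray without handles, fixed; inside 220 mm (its x) by 170 mm (y), floor 5 mm thick, walls 5 mm thick and 25 mm high all round. Open on top, empty at first, room for two tins one behind the other along x. Origin: centre of its underside, z up
Things that resemble listed ones, but are neither listed nor needed, are in the scene too. What is shaped like the tin_a but green or purple is not meant.

How it is judged:
By the outcome, as a careful person would: the job done as asked, in the order asked, and still so for the second after the job is handed in, with the robot touching nothing.
It also fails if it takes over 64 s, if anything falls off the work surface, if the arm or the gripper's body presses on something with over 40 N, if the wrist force passes 120 N, or if a joint passes its speed limit or range.

## Robot

A 7-joint arm with a two-finger parallel gripper is mounted at the origin on the work surface. World frame = base frame: x ahead of the robot, y to its left, z up, the work surface at z = 0. Lengths are in m, angles in rad, forces in N, time in s.
With the tool pointing down it reaches from about 0.35 to 0.9 m from the base axis. Payload 7.2 kg.
Tool frame: the origin (TCP) lies at the centre of the arm's flange, where the gripper is bolted on; the fingertips stand env.tcp_to_tips ahead of it and the grasp point (between the pads) lies 155 mm ahead of it (env.tcp_to_tips is the distance from the TCP to the fingertips, in m); y points along the fingers, x is the direction in which the jaws open and shut, and the axes are right-handed (so a half turn about y gives the same grasp; the last joint's range is limited). The gripper opens to 85 mm and grips with 20 to 120 N. Pads are 22 mm wide; open, the fingers measure 114 mm over their backs; the gripper's body (76 mm by 85 mm) begins 54 mm behind the grasp point. The pads swing forward as they close: fully open they stand 13 mm farther back than shut.
Start: joints at [1.119, 0.411, -0.013, 1.596, 0.006, 1.134, -0.082], TCP at [0.234, -0.58, 0.405] pointing down, gripper open.
Joint ranges: [-2.95, 2.95], [-0.29, 1.99], [-1.47, 1.44], [0.14, 2.54], [-1.03, 4.17], [0.13, 1.85], [-2.86, 2.86]. Speed limits (rad/s): [2.39, 2.39, 3.01, 3.01, 3.14, 3.14, 3.14].

## Interface

Orientations are given as a rotation vector (axis times angle).
In Python, from plant import env gives the robot as it stands.
- The arm moves only by the tool drive_tool, never from a script. Its argument "series" is a list of rows, each an object with "jaw": the closure, from 0 (fully open) to 1 (shut); "offset": the shift along the tool's x, y, z in cm, a list of three; "angular": the turn, a rotation vector about the tool's x, y, z in rad, a list of three. A call has 1 to 20 rows; each row is the pose to reach, as a shift and turn from the pose measured when the call began, along the tool's axes at that moment; what a row does not reach only later rows make up. A row lasts 1/12 s, in which the tool goes at most 41.7 mm and 7.16 degrees, less where a joint would pass 70% of its speed; a pose out of reach is approached as far as the arm can. A call with a gripper value outside its range is refused whole. The fingers move at their own pace and stop on an object; "newtons" is the grip in N (left out, the last holds). Time passes only in rows, so rows that repeat a pose let the fingers close. It gives the time, the measured TCP pose, the force and the opening at its end, in the units of the state.
- env.sense(): the state, without advancing time (a new reading comes with each control period).
- env.read_camera(name): name is "side" or "top" or "wrist"; returns the picture (420x560x3 uint8, blue, green, red); there is no depth.
- env.get_calibration(name): a dict with "K" (3x3 intrinsics, pixels), "T" (4x4, takes a point from camera to world coordinates). Camera axes: x right, y up, looking along -z (the intrinsics and any distortion apply to the point x, -y, -z); pixel columns grow to the right and rows downward; lengths in m; the calibration is good to about 2 mm. A picture is of the moment at which its call begins: read the wrist's pose just before it. get_calibration takes no time and is no camera call; for the wrist camera it gives the pose at the moment of the call.
- env.hand_in(): hands the job in, once; it reports no verdict.
The state is a dict: "time_s": time; "q": joint angles; "qd": joint speeds; "joint_torque": joint torques, N m; "tool_pos": TCP position; "orientation": TCP orientation; "wrist_force": force on the tool from outside, world axes, zero at the start; "moment": the same for the moment, N m; "opening": finger opening in m.
Only numpy, scipy, OpenCV 4.12 (cv2) and the standard library are available. Lean on these libraries where they do the work, as an engineer would, in place of code of your own. Each camera call takes 0.05 s, during which the arm holds its last target. There are 200 camera calls.

## Working session

There is one attempt and no reset: what is moved stays moved. The work goes in short steps, Python scripts to look and compute and a tool call to move; the robot and the scene stay as the last step left them, time stands still between calls to the robot, and variables do not carry over. Pictures are saved under pics/ and viewed, about 8 in all and at most 12, crops included, and the job is handed in when it is done.

Besides the shell and the picture viewer there is one more tool, called after "Call:" by a JSON object that holds its "op" and its "data". drive_tool: Moves the arm, as the interface text tells. Its arguments: {"type":"object","properties":{"series":{"type":"array","items":{"type":"object","properties":{"jaw":{"type":"number"},"offset":{"type":"array","items":{"type":"number"}},"angular":{"type":"array","items":{"type":"number"}}}}},"newtons":{"type":"number"}},"required":["series"]}

```bash
mkdir -p pics; ls
python3 - <<'E'
from plant import env
import cv2
s=env.sense()
for k in s: print(k,s[k])
print(env.tcp_to_tips)
for n in ("top","side"):
    c=env.get_calibration(n); print(n,c)
    cv2.imwrite(f"pics/{n}0.png",env.read_camera(n))
E
```

```text
pics
time_s 0.0
q [ 1.11881681  0.41187912 -0.01269023  1.5970485   0.0056214   1.13430207
 -0.0822238 ]
qd [ 0.00139118 -0.00067588  0.00110347 -0.00116596 -0.00038957  0.00089996
 -0.00089578]
joint_torque [-6.81217284e-05 -6.00628138e+01  6.81842901e-01 -2.99401796e+01
  1.35728996e-02  1.08564051e-02  8.73571850e-06]
tool_pos [ 0.23390056 -0.57934466  0.4038641 ]
orientation [-1.36587022  0.92307881 -0.92076821]
wrist_force [-0.79770153  0.4093361  -0.2101582 ]
moment [ 0.00714491 -0.02279581 -0.06325636]
opening 0.08544531280938471
0.1734
top {'K': array([[534.54558701,   0.        , 284.75320558],
       [  0.        , 534.54558701, 200.88734331],
       [  0.        ,   0.        ,   1.        ]]), 'T': array([[ 0.00638452,  0.99726945, -0.07357227,  0.34123985],
       [-0.99967882,  0.00816975,  0.0239897 ,  0.01855308],
       [ 0.02452526,  0.07339547,  0.99700131,  1.1132022 ],
       [ 0.        ,  0.        ,  0.        ,  1.        ]])}
side {'K': array([[401.01008162,   0.        , 280.14840683],
       [  0.        , 401.01008162, 211.26054415],
       [  0.        ,   0.        ,   1.        ]]), 'T': array([[-0.814061  ,  0.29387788, -0.50093959, -0.0151614 ],
       [-0.58049283, -0.43880761,  0.6859125 ,  0.59169426],
       [-0.0182416 ,  0.84916645,  0.52781017,  0.48024569],
       [ 0.        ,  0.        ,  0.        ,  1.        ]])}
```

View pics/top0.png

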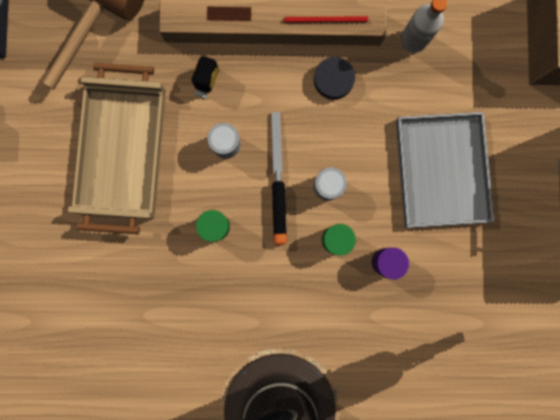

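View pics/side0.png

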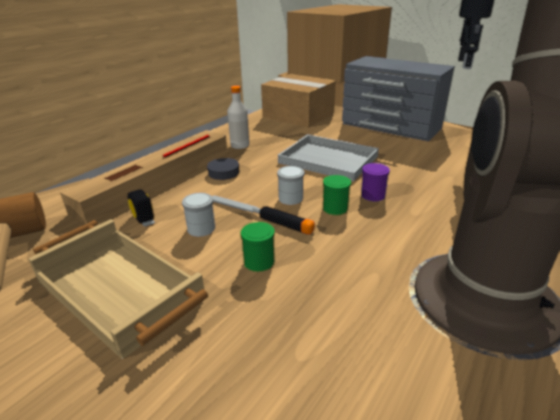

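Run:
```python
from plant import env
from scipy.spatial.transform import Rotation as R
s=env.sense()
print(R.from_rotvec(s["orientation"]).as_matrix().round(3)); print(env.get_calibration("wrist")["T"].round(3))
```

```text
[[ 0.374 -0.001  0.927]
 [-0.927  0.001  0.374]
 [-0.001 -1.    -0.   ]]
[[ 0.374  0.88   0.292  0.31 ]
 [-0.927  0.356  0.116 -0.548]
 [-0.002 -0.315  0.949  0.373]
 [ 0.     0.     0.     1.   ]]
```

Bare-metal tins: top (223,140) and (330,184). The lids at (212,226) and (340,239) are green and (392,263) is purple, so those aren't meant. The tray with bar handles is at (118,150), the plain steel pan at (445,170). I'll confirm with one enlarged crop.

```bash
python3 - <<'E'
import cv2
i=cv2.imread("pics/top0.png")
a=cv2.resize(i[110:220,190:360],None,fx=4.6,fy=4.6,interpolation=cv2.INTER_CUBIC); cv2.imwrite("pics/crop.png",a)
E
cat > h.py <<'E'
from plant import env
import numpy as np
from scipy.spatial.transform import Rotation as R
def px2w(n,u,v,z):
    c=env.get_calibration(n);K,T=c["K"],c["T"]
    d=T[:3,:3]@(np.array([1,-1,-1])*(np.linalg.inv(K)@[u,v,1])); o=T[:3,3]
    return o+d*(z-o[2])/d[2]
def w2px(n,p):
    c=env.get_calibration(n);K,T=c["K"],c["T"]
    q=K@(np.array([1,-1,-1])*(T[:3,:3].T@(np.asarray(p)-T[:3,3]))); return q[:2]/q[2]
def off(p):
    "TCP target (world) -> offset in tool axes, cm"
    s=env.sense(); return R.from_rotvec(s["orientation"]).inv().apply(np.asarray(p)-s["tool_pos"])*100
E
```

```text
(no output)
```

View pics/crop.png

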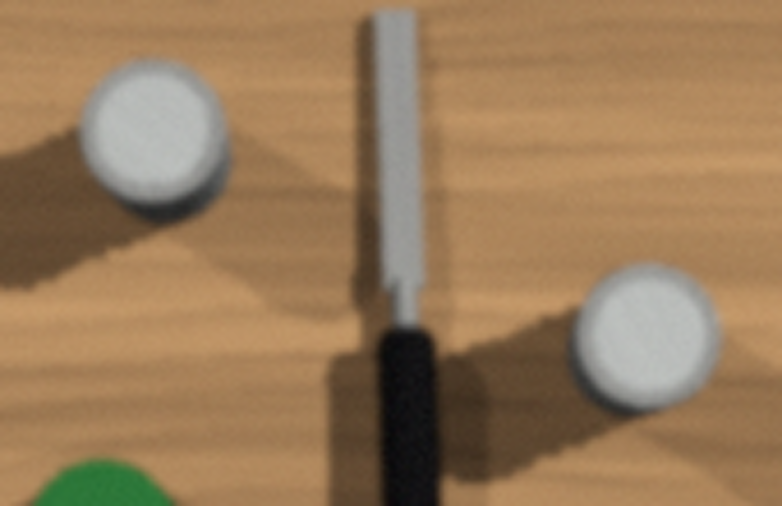

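Both have bare-metal lids, no colour: left lid centre at (223.5,138.5), right at (330.7,183.3) in full-picture pixels.

Run:
```python
from h import *
T=px2w
for u in ((223.5,138.5),(330.7,183.3)): print("tin",T("top",*u,.072).round(4))
pan=[T("top",*u,.025) for u in ((398,118),(484,114),(492,221),(406,228))]; print(np.round(pan,3),np.mean(pan,0))
# tote: end boards top corners z=.052
t=[T("top",*u,.052) for u in ((82,80),(162,86),(153,216),(71,210))]; print(np.round(t,3),np.mean(t,0))
print([T("top",*u,.04).round(3) for u in ((125,70),(108,229))])
for p in ((212,226),(340,239),(392,263)): print("distr",T("top",*p,.072).round(3))
print("bottle",T("top",415,45,0.1), "box", T("top",270,25,.05), T("top",270,38,.02))
```

```text
tin [0.54   0.1147 0.072 ]
tin [ 0.4534 -0.0965  0.072 ]
[[ 0.596 -0.242  0.025]
 [ 0.607 -0.422  0.025]
 [ 0.384 -0.434  0.025]
 [ 0.368 -0.256  0.025]] [ 0.48856356 -0.33852206  0.025     ]
[[0.659 0.401 0.052]
 [0.649 0.242 0.052]
 [0.387 0.253 0.052]
 [0.398 0.414 0.052]] [0.52355301 0.3274973  0.052     ]
[array([0.685, 0.32 , 0.04 ]), array([0.361, 0.344, 0.04 ])]
distr [0.368 0.134 0.072]
distr [ 0.344 -0.115  0.072]
distr [ 0.299 -0.216  0.072]
bottle [ 0.72364574 -0.25855392  0.1       ] box [0.77976503 0.02542154 0.05      ] [0.76412864 0.02537971 0.02      ]
```

Call:
{"op": "drive_tool", "data": {"series": [{"jaw": 0, "offset": [-2, 0.3, 2], "angular": [0, 0.02, 0]}, {"jaw": 0, "offset": [-5, 0.7, 5.2], "angular": [0, 0.06, 0]}, {"jaw": 0, "offset": [-8, 1, 8.4], "angular": [0, 0.1, 0]}, {"jaw": 0, "offset": [-11, 1.4, 11.6], "angular": [0, 0.14, 0]}, {"jaw": 0, "offset": [-14, 1.8, 14.7], "angular": [0, 0.18, 0]}, {"jaw": 0, "offset": [-17, 2.1, 17.9], "angular": [0, 0.22, 0]}, {"jaw": 0, "offset": [-20, 2.4, 21], "angular": [0, 0.26, 0]}, {"jaw": 0, "offset": [-23, 2.8, 24.2], "angular": [0, 0.3, 0]}, {"jaw": 0, "offset": [-26, 3.1, 27.4], "angular": [0, 0.34, 0]}, {"jaw": 0, "offset": [-29, 3.5, 30.5], "angular": [0, 0.36, 0]}, {"jaw": 0, "offset": [-32, 3.9, 33.7], "angular": [0, 0.383, 0]}, {"jaw": 0, "offset": [-34.5, 4.2, 36.3], "angular": [0, 0.383, 0]}, {"jaw": 0, "offset": [-36, 4.4, 37.9], "angular": [0, 0.383, 0]}, {"jaw": 0, "offset": [-36.5, 4.4, 38.4], "angular": [0, 0.383, 0]}, {"jaw": 0, "offset": [-36.5, 4.4, 38.4], "angular": [0, 0.383, 0]}, {"jaw": 0, "offset": [-36.5, 4.4, 38.4], "angular": [0, 0.383, 0]}]}}

```text
time_s: 1.43
tool_pos: [0.4531, -0.0973, 0.3601]
orientation: [-1.21, 1.21, -1.206]
wrist_force: [-0.9, -0.7, 0.1]
opening: 0.0856
```

Run:
```python
from h import *
import cv2
s=env.sense(); print(s["time_s"],s["tool_pos"],s["q"].round(2),s["wrist_force"])
print(R.from_rotvec(s["orientation"]).as_matrix().round(3))
print("predicted lid px wrist",w2px("wrist",[.4534,-.0965,.072]),"side",w2px("side",[.4534,-.0965,.072]),w2px("side",[.54,.1147,.072]))
print("off", off([.4534,-.0965,.191]))
cv2.imwrite("pics/w1.png",env.read_camera("wrist"))
```

```text
1.4333 [ 0.45308108 -0.09734424  0.36013068] [ 0.36  0.2  -0.29  2.01  0.07  0.94 -1.53] [-0.85552379 -0.67893479  0.13416635]
[[ 0.002 -0.002  1.   ]
 [-1.     0.001  0.002]
 [-0.001 -1.    -0.002]]
predicted lid px wrist [277.02385268 198.35241423] side [291.23696032 170.81500615] [198.26297844 198.65997381]
off [-0.06681158 16.9130732   0.05933525]
```

View pics/w1.png

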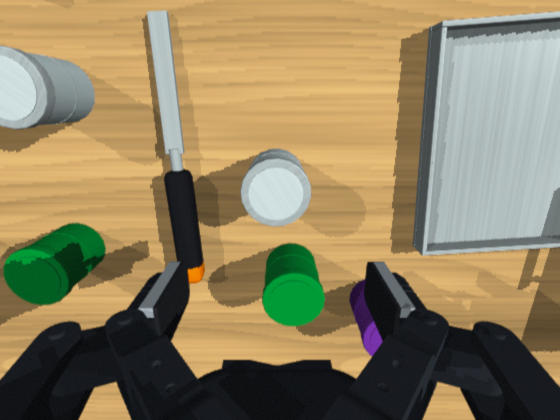

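Wrist picture: lid at (276,192), predicted (277,198), so it lies roughly 3–5 mm farther out in x. I'll add 3 mm and descend.

Call:
{"op": "drive_tool", "data": {"newtons": 60, "series": [{"jaw": 0, "offset": [0, 2, 0.3], "angular": [0, 0, 0]}, {"jaw": 0, "offset": [0, 5, 0.3], "angular": [0, 0, 0]}, {"jaw": 0, "offset": [0, 8, 0.3], "angular": [0, 0, 0]}, {"jaw": 0, "offset": [0, 11, 0.3], "angular": [0, 0, 0]}, {"jaw": 0, "offset": [0, 13.5, 0.3], "angular": [0, 0, 0]}, {"jaw": 0, "offset": [0, 15.5, 0.3], "angular": [0, 0, 0]}, {"jaw": 0, "offset": [0, 16.6, 0.3], "angular": [0, 0, 0]}, {"jaw": 0, "offset": [0, 16.9, 0.3], "angular": [0, 0, 0]}, {"jaw": 0, "offset": [0, 16.9, 0.3], "angular": [0, 0, 0]}, {"jaw": 0.4, "offset": [0, 16.9, 0.3], "angular": [0, 0, 0]}, {"jaw": 0.4, "offset": [0, 16.9, 0.3], "angular": [0, 0, 0]}, {"jaw": 0.4, "offset": [0, 16.9, 0.3], "angular": [0, 0, 0]}, {"jaw": 0.4, "offset": [0, 16.9, 0.3], "angular": [0, 0, 0]}, {"jaw": 0.5, "offset": [0, 16.9, 0.3], "angular": [0, 0, 0]}, {"jaw": 0.5, "offset": [0, 16.9, 0.3], "angular": [0, 0, 0]}, {"jaw": 0.5, "offset": [0, 16.9, 0.3], "angular": [0, 0, 0]}]}}

```text
time_s: 2.82
tool_pos: [0.4559, -0.0985, 0.1927]
orientation: [-1.209, 1.209, -1.21]
wrist_force: [-1.9, -0.1, 7.1]
opening: 0.0594
```

Run:
```python
from h import *
import cv2
s=env.sense(); print(s["tool_pos"],s["opening"],s["wrist_force"],s["joint_torque"].round(2))
cv2.imwrite("pics/s1.png",cv2.resize(env.read_camera("side")[120:250,200:400],None,fx=4,fy=4,interpolation=cv2.INTER_CUBIC))
```

```text
[ 0.4558745  -0.0985416   0.19267478] 0.059389305442128816 [-1.89618714 -0.11989877  7.12132796] [-4.400e-01 -4.781e+01 -2.140e+00 -1.649e+01 -6.000e-02 -6.300e-01
 -4.000e-02]
```

View pics/s1.png

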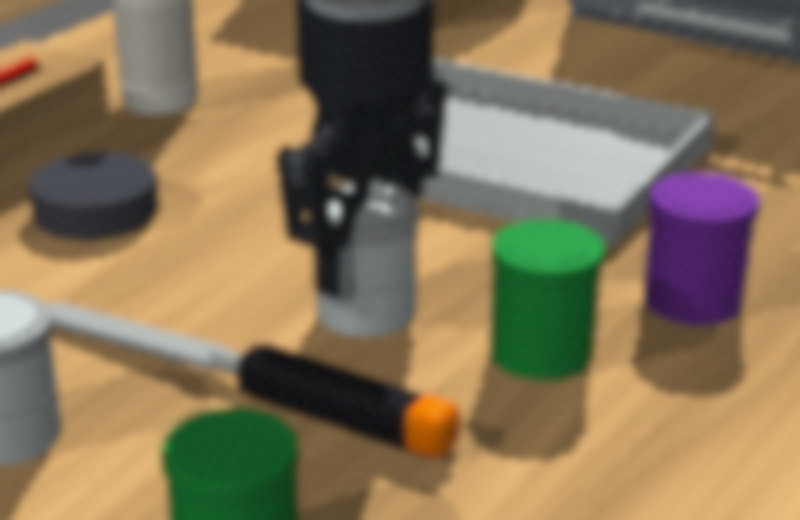

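The pads hold the tin body at 59 mm and the tin stands upright. Now I'll lift and weigh it.

Call:
{"op": "drive_tool", "data": {"series": [{"jaw": 0.5, "offset": [0, -0.5, 0], "angular": [0, 0, 0]}, {"jaw": 0.5, "offset": [0, -1.5, 0], "angular": [0, 0, 0]}, {"jaw": 0.5, "offset": [0, -3, 0], "angular": [0, 0, 0]}, {"jaw": 0.5, "offset": [0, -5, 0], "angular": [0, 0, 0]}, {"jaw": 0.5, "offset": [0, -7, 0], "angular": [0, 0, 0]}, {"jaw": 0.5, "offset": [0, -9, 0], "angular": [0, 0, 0]}, {"jaw": 0.5, "offset": [0, -10.2, 0], "angular": [0, 0, 0]}, {"jaw": 0.5, "offset": [0, -10.8, 0], "angular": [0, 0, 0]}, {"jaw": 0.5, "offset": [0, -11, 0], "angular": [0, 0, 0]}, {"jaw": 0.5, "offset": [0, -11, 0], "angular": [0, 0, 0]}, {"jaw": 0.5, "offset": [0, -11, 0], "angular": [0, 0, 0]}, {"jaw": 0.5, "offset": [0, -11, 0], "angular": [0, 0, 0]}, {"jaw": 0.5, "offset": [0, -11, 0], "angular": [0, 0, 0]}, {"jaw": 0.5, "offset": [0, -11, 0], "angular": [0, 0, 0]}, {"jaw": 0.5, "offset": [0, -11, 0], "angular": [0, 0, 0]}, {"jaw": 0.5, "offset": [0, -11, 0], "angular": [0, 0, 0]}]}}

```text
time_s: 4.2
tool_pos: [0.4558, -0.0985, 0.3024]
orientation: [-1.209, 1.21, -1.21]
wrist_force: [-0.4, -0.6, -0.4]
opening: 0.0596
```

Call:
{"op": "drive_tool", "data": {"series": [{"jaw": 0.5, "offset": [0, 0, 0], "angular": [0, 0, 0]}, {"jaw": 0.5, "offset": [0, 0, 0], "angular": [0, 0, 0]}, {"jaw": 0.5, "offset": [0, 0, 0], "angular": [0, 0, 0]}]}}

```text
time_s: 4.45
tool_pos: [0.4558, -0.0985, 0.3024]
orientation: [-1.209, 1.21, -1.21]
wrist_force: [-0.1, -0.2, -0.7]
opening: 0.0598
```

Run:
```python
from h import *
s=env.sense(); print(s["time_s"],s["tool_pos"],s["opening"],s["wrist_force"],s["moment"])
# pan slot: nearer end first and far end
ax=np.array([np.cos(.05),np.sin(.05)]); c=np.array([.489,-.338])
for k in (-.05,.05):
    t=np.r_[c+k*ax,.30]; print("pan",k,t,off(t))
ax=np.array([np.cos(-.05),np.sin(-.05)]); c=np.array([.5235,.33])
for k in (-.055,.055):
    t=np.r_[c+k*ax,.30]; print("tote",k,t,off(t))
```

```text
4.45 [ 0.45581908 -0.09846767  0.30236837] 0.05981502599545591 [-0.14041603 -0.19095571 -0.72722393] [ 0.02992351  0.0495228  -0.02163018]
pan -0.05 [ 0.43906249 -0.34049896  0.3       ] [24.20403988  0.23653315 -1.6624884 ]
pan 0.05 [ 0.53893751 -0.33550104  0.3       ] [23.69881855  0.23599414  8.324741  ]
tote -0.055 [0.46856874 0.33274885 0.3       ] [-43.12233555   0.23747302   1.25153496]
tote 0.055 [0.57843126 0.32725115 0.3       ] [-42.57853745   0.23686212  12.23808507]
```

About 0.7 N down while held, so this tin is empty and goes to the pan.

Call:
{"op": "drive_tool", "data": {"series": [{"jaw": 0.5, "offset": [1, 0, 0.3], "angular": [0, 0, 0]}, {"jaw": 0.5, "offset": [3, 0, 1], "angular": [0, 0, 0]}, {"jaw": 0.5, "offset": [5.5, 0, 2], "angular": [0, 0, 0]}, {"jaw": 0.5, "offset": [8, 0, 3], "angular": [0, 0, 0]}, {"jaw": 0.5, "offset": [10.5, 0, 4], "angular": [0, 0, 0]}, {"jaw": 0.5, "offset": [13, 0, 5], "angular": [0, 0, 0]}, {"jaw": 0.5, "offset": [15.5, 0, 6], "angular": [0, 0, 0]}, {"jaw": 0.5, "offset": [18, 0, 7], "angular": [0, 0, 0]}, {"jaw": 0.5, "offset": [20.5, 0, 7.6], "angular": [0, 0, 0]}, {"jaw": 0.5, "offset": [22.5, 0, 8.1], "angular": [0, 0, 0]}, {"jaw": 0.5, "offset": [23.4, 0, 8.3], "angular": [0, 0, 0]}, {"jaw": 0.5, "offset": [23.7, 0, 8.3], "angular": [0, 0, 0]}, {"jaw": 0.5, "offset": [23.7, 1, 8.3], "angular": [0, 0, 0]}, {"jaw": 0.5, "offset": [23.7, 3, 8.3], "angular": [0, 0, 0]}, {"jaw": 0.5, "offset": [23.7, 5, 8.3], "angular": [0, 0, 0]}, {"jaw": 0.5, "offset": [23.7, 7, 8.3], "angular": [0, 0, 0]}, {"jaw": 0.5, "offset": [23.7, 8.5, 8.3], "angular": [0, 0, 0]}, {"jaw": 0.5, "offset": [23.7, 9.3, 8.3], "angular": [0, 0, 0]}, {"jaw": 0.5, "offset": [23.7, 9.5, 8.3], "angular": [0, 0, 0]}, {"jaw": 0.5, "offset": [23.7, 9.5, 8.3], "angular": [0, 0, 0]}]}}

```text
time_s: 6.12
tool_pos: [0.5387, -0.3345, 0.2069]
orientation: [-1.21, 1.21, -1.208]
wrist_force: [-0.2, 0.8, -1.2]
opening: 0.0598
```

Run:
```python
from h import *
import cv2
s=env.sense(); print(s["time_s"],s["tool_pos"],s["opening"],s["wrist_force"])
a=env.read_camera("top")[80:270,350:540]; b=env.read_camera("side")[90:240,230:430]
cv2.imwrite("pics/p1.png",np.hstack([cv2.resize(a,(400,400)),cv2.resize(b,(400,400*150//200)).copy() if 0 else cv2.copyMakeBorder(cv2.resize(b,(400,300)),0,100,0,0,0)]))
```

```text
6.1167 [ 0.53870107 -0.33448295  0.20690005] 0.059806370283791134 [-0.16333945  0.76961281 -1.20283578]
```

View pics/p1.png

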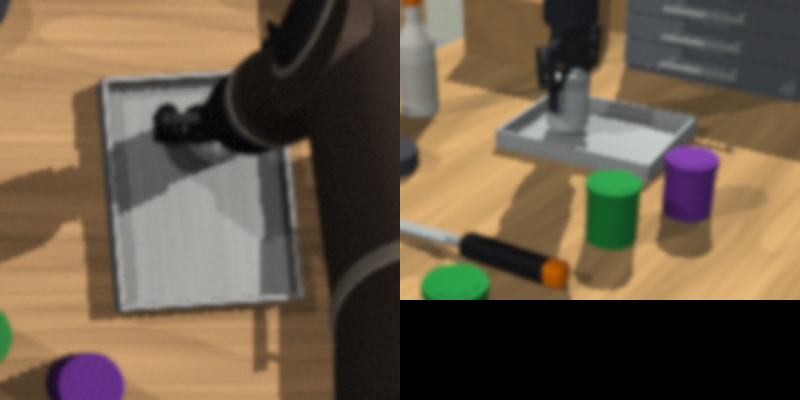

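The tin hangs upright over the pan floor (crop left, about (195,130)), clear of the walls. Next I ease it down onto the floor.

Call:
{"op": "drive_tool", "data": {"series": [{"jaw": 0.5, "offset": [0, 0.3, 0], "angular": [0, 0, 0]}, {"jaw": 0.5, "offset": [0, 0.5, 0], "angular": [0, 0, 0]}, {"jaw": 0.5, "offset": [0, 0.65, 0], "angular": [0, 0, 0]}, {"jaw": 0.5, "offset": [0, 0.75, 0], "angular": [0, 0, 0]}, {"jaw": 0.5, "offset": [0, 0.85, 0], "angular": [0, 0, 0]}, {"jaw": 0.5, "offset": [0, 0.9, 0], "angular": [0, 0, 0]}, {"jaw": 0.5, "offset": [0, 0.9, 0], "angular": [0, 0, 0]}]}}

```text
time_s: 6.8
tool_pos: [0.5391, -0.3352, 0.1991]
orientation: [-1.209, 1.208, -1.21]
wrist_force: [0.3, 0.2, -1.1]
opening: 0.0596
```

Call:
{"op": "drive_tool", "data": {"series": [{"jaw": 0.5, "offset": [0, 0.1, 0], "angular": [0, 0, 0]}, {"jaw": 0.5, "offset": [0, 0.15, 0], "angular": [0, 0, 0]}, {"jaw": 0.5, "offset": [0, 0.2, 0], "angular": [0, 0, 0]}, {"jaw": 0.5, "offset": [0, 0.2, 0], "angular": [0, 0, 0]}]}}

```text
time_s: 7.13
tool_pos: [0.5391, -0.3353, 0.1978]
orientation: [-1.209, 1.208, -1.21]
wrist_force: [-1.7, 0.8, 4.8]
opening: 0.0595
```

Floor contact (+4.8 N). Now release and retreat straight up.

Call:
{"op": "drive_tool", "data": {"series": [{"jaw": 0.2, "offset": [0, 0, 0], "angular": [0, 0, 0]}, {"jaw": 0.1, "offset": [0, 0, 0], "angular": [0, 0, 0]}, {"jaw": 0, "offset": [0, 0, 0], "angular": [0, 0, 0]}, {"jaw": 0, "offset": [0, 0, 0], "angular": [0, 0, 0]}, {"jaw": 0, "offset": [0, 0, 0], "angular": [0, 0, 0]}, {"jaw": 0, "offset": [0, 0, 0], "angular": [0, 0, 0]}, {"jaw": 0, "offset": [0, 0, 0], "angular": [0, 0, 0]}, {"jaw": 0, "offset": [0, -0.5, 0], "angular": [0, 0, 0]}, {"jaw": 0, "offset": [0, -2, 0], "angular": [0, 0, 0]}, {"jaw": 0, "offset": [0, -4.5, 0], "angular": [0, 0, 0]}, {"jaw": 0, "offset": [0, -7.5, 0], "angular": [0, 0, 0]}, {"jaw": 0, "offset": [0, -10.5, 0], "angular": [0, 0, 0]}, {"jaw": 0, "offset": [0, -13.5, 0], "angular": [0, 0, 0]}, {"jaw": 0, "offset": [0, -15.5, 0], "angular": [0, 0, 0]}, {"jaw": 0, "offset": [0, -16, 0], "angular": [0, 0, 0]}, {"jaw": 0, "offset": [0, -16, 0], "angular": [0, 0, 0]}]}}

```text
time_s: 8.47
tool_pos: [0.5393, -0.3353, 0.3602]
orientation: [-1.208, 1.205, -1.213]
wrist_force: [0.1, -0.6, 0.4]
opening: 0.0853
```

Run:
```python
from h import *
s=env.sense(); print(s["tool_pos"],s["opening"],off([.543,.115,.36]))
```

```text
[ 0.53925955 -0.33534411  0.36018098] 0.08531256237060654 [-45.03438719  -0.09656016   0.36479612]
```

Call:
{"op": "drive_tool", "data": {"series": [{"jaw": 0, "offset": [-2, 0, 0], "angular": [0, 0, 0]}, {"jaw": 0, "offset": [-5, 0, 0], "angular": [0, 0, 0]}, {"jaw": 0, "offset": [-8.5, 0, 0], "angular": [0, 0, 0]}, {"jaw": 0, "offset": [-12, 0, 0], "angular": [0, 0, 0]}, {"jaw": 0, "offset": [-15.5, 0, 0], "angular": [0, 0, 0]}, {"jaw": 0, "offset": [-19, 0, 0], "angular": [0, 0, 0]}, {"jaw": 0, "offset": [-22.5, 0, 0], "angular": [0, 0, 0]}, {"jaw": 0, "offset": [-26, 0, 0], "angular": [0, 0, 0]}, {"jaw": 0, "offset": [-29.5, 0, 0], "angular": [0, 0, 0]}, {"jaw": 0, "offset": [-33, 0, 0], "angular": [0, 0, 0]}, {"jaw": 0, "offset": [-36.5, 0, 0], "angular": [0, 0, 0]}, {"jaw": 0, "offset": [-40, 0, 0], "angular": [0, 0, 0]}, {"jaw": 0, "offset": [-43, 0, 0], "angular": [0, 0, 0]}, {"jaw": 0, "offset": [-44.5, 0, 0.3], "angular": [0, 0, 0]}, {"jaw": 0, "offset": [-45, 0, 0.4], "angular": [0, 0, 0]}, {"jaw": 0, "offset": [-45, 0, 0.4], "angular": [0, 0, 0]}, {"jaw": 0, "offset": [-45, 0, 0.4], "angular": [0, 0, 0]}]}}

```text
time_s: 9.88
tool_pos: [0.5433, 0.1134, 0.3581]
orientation: [-1.209, 1.206, -1.214]
wrist_force: [-0.0, -0.2, 0.1]
opening: 0.0852
```

Run:
```python
from h import *
import cv2
s=env.sense(); print(s["time_s"],s["tool_pos"],off([.543,.1147,.1915]))
print("lid px",w2px("wrist",[.54,.1147,.072]),w2px("wrist",[.545,.1147,.072]))
w=env.read_camera("wrist"); t=env.read_camera("top")[80:270,350:540]
cv2.imwrite("pics/w2.png",np.hstack([w[:, :],cv2.copyMakeBorder(cv2.resize(t,(240,240)),0,180,0,0,0)]))
```

```text
9.8833 [0.54328864 0.11339597 0.35806477] [-0.19260266 16.65572559 -0.07591688]
lid px [274.97290719 204.37991079] [274.95830352 198.9458887 ]
```

View pics/w2.png

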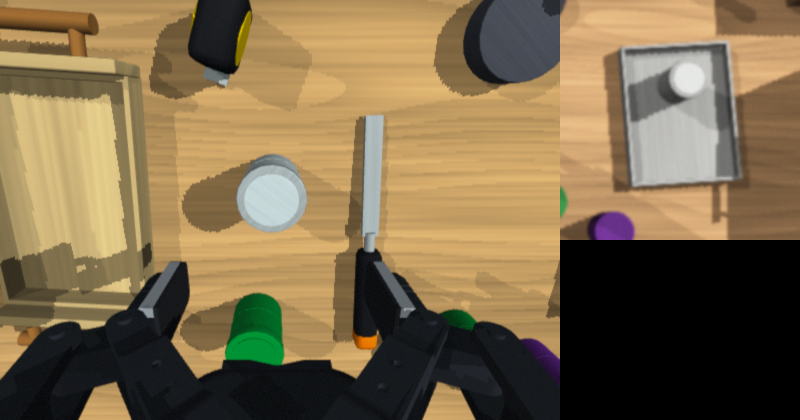

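The first tin stands upright in the pan. The second lid is at (271,198), which is 4 px left of the prediction (about 3 mm +y). Descend with that correction.

Call:
{"op": "drive_tool", "data": {"series": [{"jaw": 0, "offset": [-0.3, 2, 0], "angular": [0, 0, 0]}, {"jaw": 0, "offset": [-0.35, 5, 0], "angular": [0, 0, 0]}, {"jaw": 0, "offset": [-0.35, 8, 0], "angular": [0, 0, 0]}, {"jaw": 0, "offset": [-0.35, 11, 0], "angular": [0, 0, 0]}, {"jaw": 0, "offset": [-0.35, 13.5, 0], "angular": [0, 0, 0]}, {"jaw": 0, "offset": [-0.35, 15.5, 0], "angular": [0, 0, 0]}, {"jaw": 0, "offset": [-0.35, 16.4, 0], "angular": [0, 0, 0]}, {"jaw": 0, "offset": [-0.35, 16.6, 0], "angular": [0, 0, 0]}, {"jaw": 0, "offset": [-0.35, 16.6, 0], "angular": [0, 0, 0]}, {"jaw": 0.4, "offset": [-0.35, 16.6, 0], "angular": [0, 0, 0]}, {"jaw": 0.4, "offset": [-0.35, 16.6, 0], "angular": [0, 0, 0]}, {"jaw": 0.4, "offset": [-0.35, 16.6, 0], "angular": [0, 0, 0]}, {"jaw": 0.4, "offset": [-0.35, 16.6, 0], "angular": [0, 0, 0]}, {"jaw": 0.5, "offset": [-0.35, 16.6, 0], "angular": [0, 0, 0]}, {"jaw": 0.5, "offset": [-0.35, 16.6, 0], "angular": [0, 0, 0]}, {"jaw": 0.5, "offset": [-0.35, 16.6, 0], "angular": [0, 0, 0]}]}}

```text
time_s: 11.32
tool_pos: [0.5447, 0.1159, 0.1943]
orientation: [-1.205, 1.205, -1.217]
wrist_force: [-0.0, 1.0, 4.5]
opening: 0.0583
```

Call:
{"op": "drive_tool", "data": {"newtons": 80, "series": [{"jaw": 0.5, "offset": [0, 0, 0], "angular": [0, 0, 0]}, {"jaw": 0.5, "offset": [0, 0, 0], "angular": [0, 0, 0]}, {"jaw": 0.5, "offset": [0, -0.5, 0], "angular": [0, 0, 0]}, {"jaw": 0.5, "offset": [0, -1.5, 0], "angular": [0, 0, 0]}, {"jaw": 0.5, "offset": [0, -3, 0], "angular": [0, 0, 0]}, {"jaw": 0.5, "offset": [0, -5, 0], "angular": [0, 0, 0]}, {"jaw": 0.5, "offset": [0, -7, 0], "angular": [0, 0, 0]}, {"jaw": 0.5, "offset": [0, -9, 0], "angular": [0, 0, 0]}, {"jaw": 0.5, "offset": [0, -10.2, 0], "angular": [0, 0, 0]}, {"jaw": 0.5, "offset": [0, -10.8, 0], "angular": [0, 0, 0]}, {"jaw": 0.5, "offset": [0, -11, 0], "angular": [0, 0, 0]}, {"jaw": 0.5, "offset": [0, -11, 0], "angular": [0, 0, 0]}, {"jaw": 0.5, "offset": [0, -11, 0], "angular": [0, 0, 0]}, {"jaw": 0.5, "offset": [0, -11, 0], "angular": [0, 0, 0]}, {"jaw": 0.5, "offset": [0, -11, 0], "angular": [0, 0, 0]}, {"jaw": 0.5, "offset": [0, -11, 0], "angular": [0, 0, 0]}, {"jaw": 0.5, "offset": [0, -11, 0], "angular": [0, 0, 0]}, {"jaw": 0.5, "offset": [0, -11, 0], "angular": [0, 0, 0]}]}}

```text
time_s: 12.82
tool_pos: [0.544, 0.1162, 0.304]
orientation: [-1.206, 1.205, -1.216]
wrist_force: [1.6, -1.5, -0.8]
opening: 0.0578
```

Run:
```python
from h import *
s=env.sense(); print(s["time_s"],s["tool_pos"],s["opening"],s["wrist_force"])
print("pan",off([.439,-.3405,s["tool_pos"][2]]),"tote centre",off([.5235,.33,s["tool_pos"][2]]))
```

```text
12.8167 [0.54397973 0.11624472 0.3040124 ] 0.0577910615408284 [ 1.61050186 -1.49968975 -0.83716238]
pan [ 45.70292742   0.07552114 -10.37311792] tote centre [-21.36972179  -0.07805051  -2.10624771]
```

Call:
{"op": "drive_tool", "data": {"series": [{"jaw": 0.5, "offset": [0, 0, 0], "angular": [0, 0, 0]}, {"jaw": 0.5, "offset": [0, 0, 0], "angular": [0, 0, 0]}, {"jaw": 0.5, "offset": [0, 0, 0], "angular": [0, 0, 0]}, {"jaw": 0.5, "offset": [0, 0, 0], "angular": [0, 0, 0]}]}}

```text
time_s: 13.15
tool_pos: [0.544, 0.1163, 0.304]
orientation: [-1.206, 1.205, -1.216]
wrist_force: [-0.4, 0.6, -0.6]
opening: 0.0578
```

Run:
```python
from h import *
import cv2
s=env.sense(); print(s["time_s"],s["tool_pos"],s["opening"],s["wrist_force"])
w=cv2.resize(env.read_camera("wrist"),(400,300)); b=cv2.resize(env.read_camera("side")[100:280,120:360],(400,300))
print(env.sense()["wrist_force"])
cv2.imwrite("pics/l2.png",np.hstack([w,b]))
```

```text
13.15 [0.54396791 0.11625175 0.30401168] 0.057793100580678554 [-0.40128709  0.61703731 -0.56230788]
[-0.71619541 -0.57063648 -1.17523507]
```

View pics/l2.png

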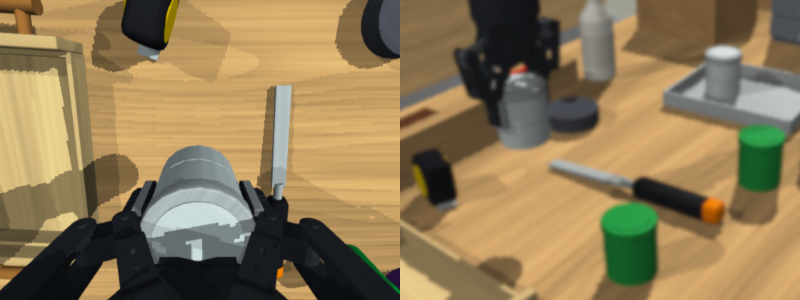

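Run:
```python
from h import *
p=env.sense()["tool_pos"]
for dx in (0,.01,.02):
  c=np.array([p[0]+dx,p[1],.1817])
  print(dx,[(w2px("wrist",c+d)*400/560).round(0) for d in ([.0315,0,0],[0,.0315,0],[0,-.0315,0],[.03,0,-.072])])
```

```text
0 [array([198., 187.]), array([137., 242.]), array([260., 241.]), array([198., 143.])]
0.01 [array([198., 167.]), array([136., 225.]), array([261., 225.]), array([198., 131.])]
0.02 [array([198., 146.]), array([134., 208.]), array([263., 207.]), array([198., 118.])]
```

Held centred and upright, with about 0.8 N again: this tin is empty too. It goes to the pan's near slot.

Call:
{"op": "drive_tool", "data": {"series": [{"jaw": 0.5, "offset": [1, 0, -0.2], "angular": [0, 0, 0]}, {"jaw": 0.5, "offset": [3, 0, -0.6], "angular": [0, 0, 0]}, {"jaw": 0.5, "offset": [5.5, 0, -1.2], "angular": [0, 0, 0]}, {"jaw": 0.5, "offset": [8.5, 0, -1.9], "angular": [0, 0, 0]}, {"jaw": 0.5, "offset": [11.5, 0, -2.6], "angular": [0, 0, 0]}, {"jaw": 0.5, "offset": [14.5, 0, -3.3], "angular": [0, 0, 0]}, {"jaw": 0.5, "offset": [17.5, 0, -4], "angular": [0, 0, 0]}, {"jaw": 0.5, "offset": [20.5, 0, -4.7], "angular": [0, 0, 0]}, {"jaw": 0.5, "offset": [23.5, 0, -5.4], "angular": [0, 0, 0]}, {"jaw": 0.5, "offset": [26.5, 0, -6.1], "angular": [0, 0, 0]}, {"jaw": 0.5, "offset": [29.5, 0, -6.8], "angular": [0, 0, 0]}, {"jaw": 0.5, "offset": [32.5, 0, -7.5], "angular": [0, 0, 0]}, {"jaw": 0.5, "offset": [35.5, 0, -8.2], "angular": [0, 0, 0]}, {"jaw": 0.5, "offset": [38.5, 0, -8.9], "angular": [0, 0, 0]}, {"jaw": 0.5, "offset": [41.5, 0, -9.6], "angular": [0, 0, 0]}, {"jaw": 0.5, "offset": [44, 0, -10.1], "angular": [0, 0, 0]}, {"jaw": 0.5, "offset": [45.3, 0, -10.4], "angular": [0, 0, 0]}, {"jaw": 0.5, "offset": [45.7, 0, -10.4], "angular": [0, 0, 0]}, {"jaw": 0.5, "offset": [45.7, 0, -10.4], "angular": [0, 0, 0]}, {"jaw": 0.5, "offset": [45.7, 0, -10.4], "angular": [0, 0, 0]}]}}

```text
time_s: 14.92
tool_pos: [0.4392, -0.3391, 0.3047]
orientation: [-1.205, 1.205, -1.215]
wrist_force: [-0.0, 0.6, -1.0]
opening: 0.0577
```

Run:
```python
from h import *
s=env.sense(); print(s["tool_pos"],s["opening"],s["wrist_force"],off([.439,-.3405,.203])); print(R.from_rotvec(s["orientation"]).as_matrix().round(4))
```

```text
[ 0.43917495 -0.33911954  0.30468298] 0.057705237364012715 [-0.01434749  0.60499812 -1.04399518] [ 0.11806168 10.16824048 -0.08118838]
[[-0.0014  0.0063  1.    ]
 [-1.     -0.002  -0.0014]
 [ 0.002  -1.      0.0063]]
```

Call:
{"op": "drive_tool", "data": {"series": [{"jaw": 0.5, "offset": [0, 1, 0], "angular": [0, 0, 0]}, {"jaw": 0.5, "offset": [0.1, 3, 0], "angular": [0, 0, 0]}, {"jaw": 0.5, "offset": [0.1, 5, 0], "angular": [0, 0, 0]}, {"jaw": 0.5, "offset": [0.1, 7, 0], "angular": [0, 0, 0]}, {"jaw": 0.5, "offset": [0.1, 8.7, 0], "angular": [0, 0, 0]}, {"jaw": 0.5, "offset": [0.1, 9.6, 0], "angular": [0, 0, 0]}, {"jaw": 0.5, "offset": [0.1, 10, 0], "angular": [0, 0, 0]}, {"jaw": 0.5, "offset": [0.1, 10.2, 0], "angular": [0, 0, 0]}, {"jaw": 0.5, "offset": [0.1, 10.3, 0], "angular": [0, 0, 0]}, {"jaw": 0.5, "offset": [0.1, 10.35, 0], "angular": [0, 0, 0]}, {"jaw": 0.5, "offset": [0.1, 10.4, 0], "angular": [0, 0, 0]}, {"jaw": 0.5, "offset": [0.1, 10.4, 0], "angular": [0, 0, 0]}]}}

```text
time_s: 15.92
tool_pos: [0.44, -0.3405, 0.2013]
orientation: [-1.205, 1.204, -1.216]
wrist_force: [-0.5, 0.0, -0.7]
opening: 0.0577
```

Call:
{"op": "drive_tool", "data": {"series": [{"jaw": 0.5, "offset": [0, 0.08, 0], "angular": [0, 0, 0]}, {"jaw": 0.5, "offset": [0, 0.16, 0], "angular": [0, 0, 0]}, {"jaw": 0.5, "offset": [0, 0.2, 0], "angular": [0, 0, 0]}, {"jaw": 0.5, "offset": [0, 0.2, 0], "angular": [0, 0, 0]}]}}

```text
time_s: 16.25
tool_pos: [0.4401, -0.3406, 0.1994]
orientation: [-1.205, 1.204, -1.216]
wrist_force: [0.4, 0.1, -1.1]
opening: 0.0575
```

Call:
{"op": "drive_tool", "data": {"series": [{"jaw": 0.5, "offset": [0, 0.06, 0], "angular": [0, 0, 0]}, {"jaw": 0.5, "offset": [0, 0.12, 0], "angular": [0, 0, 0]}, {"jaw": 0.5, "offset": [0, 0.15, 0], "angular": [0, 0, 0]}, {"jaw": 0.5, "offset": [0, 0.15, 0], "angular": [0, 0, 0]}]}}

```text
time_s: 16.58
tool_pos: [0.4401, -0.3405, 0.1993]
orientation: [-1.205, 1.203, -1.216]
wrist_force: [-3.5, 3.2, 14.9]
opening: 0.058
```

Contact (the arm stopped at 0.1993 with +15 N). Release and retreat.

Call:
{"op": "drive_tool", "data": {"series": [{"jaw": 0.5, "offset": [0, -0.05, 0], "angular": [0, 0, 0]}, {"jaw": 0.2, "offset": [0, -0.05, 0], "angular": [0, 0, 0]}, {"jaw": 0.1, "offset": [0, -0.05, 0], "angular": [0, 0, 0]}, {"jaw": 0, "offset": [0, -0.05, 0], "angular": [0, 0, 0]}, {"jaw": 0, "offset": [0, -0.05, 0], "angular": [0, 0, 0]}, {"jaw": 0, "offset": [0, -0.05, 0], "angular": [0, 0, 0]}, {"jaw": 0, "offset": [0, -0.05, 0], "angular": [0, 0, 0]}, {"jaw": 0, "offset": [0, -0.05, 0], "angular": [0, 0, 0]}, {"jaw": 0, "offset": [0, -0.6, 0], "angular": [0, 0, 0]}, {"jaw": 0, "offset": [0, -2, 0], "angular": [0, 0, 0]}, {"jaw": 0, "offset": [0, -4.5, 0], "angular": [0, 0, 0]}, {"jaw": 0, "offset": [0, -7.5, 0], "angular": [0, 0, 0]}, {"jaw": 0, "offset": [0, -10.5, 0], "angular": [0, 0, 0]}, {"jaw": 0, "offset": [0, -13.5, 0], "angular": [0, 0, 0]}, {"jaw": 0, "offset": [0, -16, 0], "angular": [0, 0, 0]}, {"jaw": 0, "offset": [-4, -16, 0], "angular": [0, 0, 0]}, {"jaw": 0, "offset": [-8, -16, 0], "angular": [0, 0, 0]}, {"jaw": 0, "offset": [-12, -16, 0], "angular": [0, 0, 0]}, {"jaw": 0, "offset": [-12, -16, 0], "angular": [0, 0, 0]}, {"jaw": 0, "offset": [-12, -16, 0], "angular": [0, 0, 0]}]}}

```text
time_s: 18.25
tool_pos: [0.4393, -0.2177, 0.3597]
orientation: [-1.207, 1.199, -1.214]
wrist_force: [0.0, -1.0, -0.1]
opening: 0.0855
```

Run:
```python
from h import *
import cv2
s=env.sense(); print(s["time_s"],s["tool_pos"],s["wrist_force"],s["opening"])
t=cv2.resize(env.read_camera("top")[80:270,350:540],(400,400)); b=cv2.resize(env.read_camera("side")[100:250,200:400],(400,400*3//4))
cv2.imwrite("pics/f.png",np.hstack([t,cv2.copyMakeBorder(b,0,100,0,0,0)]))
```

```text
18.25 [ 0.43932848 -0.21773075  0.35974852] [ 0.00990379 -1.01394067 -0.11875651] 0.08548875294975022
```

View pics/f.png

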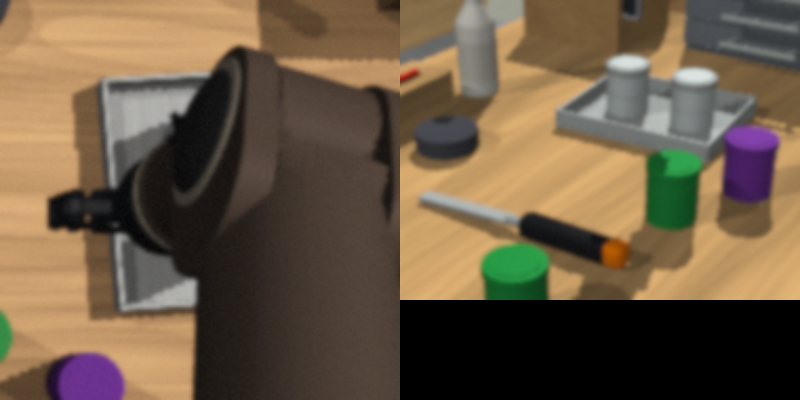

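The side view shows both tins upright in the pan, at (628,88) and (694,100) in the crop, with the gripper clear.

```bash
python3 -c "
from plant import env
print(env.hand_in())"
```

```text
the job is handed in; nothing more can be done
None
```

Both tins turned out to be empty, so I stood both in the plain steel pan and handed the job in at about 18 s. Each weighed only about 0.6–1.2 N when held in the air. A full tin would read about 5–7 N.

- **Set-down:** I lowered each tin until the wrist force showed contact (about 5 N for the first, 15 N for the second), then released it.
- **Last checks:** the final side picture shows both tins upright in the pan, with nothing else visibly disturbed. The gripper was open and clear, with wrist force near zero. In the final top picture the arm hid both tins, so the side picture is the only final view of them.
- **Disagreement:** the fingers read 57.8 mm on the second tin and 59.8 mm on the first, although both tins are 60 mm across. The pictures showed the second tin held centred and upright, so I carried on.

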